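# Stand the straw brush to dry in the teal sippy cup

## Robot

A 7-joint arm with a two-finger parallel gripper is mounted at the origin on the work surface. World frame = base frame: x ahead of the robot, y to its left, z up, the work surface at z = 0. Lengths are in m, angles in rad, forces in N, time in s.
With the tool pointing down it reaches from about 0.425 to 0.825 m from the base axis. Payload 3.6 kg.
Tool frame: the origin (TCP) lies where the fingers leave the gripper's body, on its centre line; the fingertips stand 73 mm ahead of it and the grasp point (between the pads) lies 54 mm ahead of it; x points along the fingers, y is the direction in which the jaws open and shut, and the axes are right-handed (so a half turn about x gives the same grasp; the last joint's range is limited). The gripper opens to 85 mm and grips with 20 to 120 N. Pads are 22 mm wide; open, the fingers measure 114 mm over their backs; the gripper's body (76 mm by 85 mm) begins 54 mm behind the grasp point. The pads swing forward as they close: fully open they stand 13 mm farther back than shut.
Start: joints at [-1.268, 0.615, -0.013, 1.423, 0.008, 1.103, -0.04], TCP at [0.21, 0.615, 0.304] pointing down, gripper open.
Joint ranges: [-3.12, 3.12], [-0.3, 2.06], [-1.34, 1.32], [0.26, 2.42], [-1.36, 4.5], [0.01, 1.98], [-2.84, 2.84]. Speed limits (rad/s): [2.79, 2.79, 3.14, 3.14, 3.14, 3.14, 3.14].

## Interface

Orientations are given as a unit quaternion [x, y, z, w].
In Python, from station import arm, snapshot, camera_info, ticket gives the robot as it stands. Calls block until the motion is done:
- arm.movep(position, orientation): joint-space move of the TCP to a pose.
- arm.line_to(position, velocity=0.15, ori=None): straight line of the TCP; ori=None keeps the orientation; velocity is the mean speed in m/s.
- arm.move_j(angles): joint-space move.
- arm.move_gripper(opening, effort=None): opening from 0.0 (shut) to 1.0 (fully open); effort is the grip in N (None keeps the last); returns when the fingers have stopped.
- arm.pause(seconds).
- arm.ik(position, orientation): joint angles nearest the present ones, or None.
- snapshot(name): name is "scene" or "side" or "wrist"; returns the picture (400x640x3 uint8, blue, green, red); there is no depth.
- camera_info(name): a dict with "fx", "fy", "cx", "cy" (pixels), "R" (3x3) and "t" (3): a world point X has camera coordinates R X + t; the wrist camera has in their place "T_tool_cam" (4x4, takes a point from camera to tool coordinates, whose origin is the TCP and whose axes are the tool frame's). Camera axes: x right, y down, z forward; pixel columns grow to the right and rows downward; lengths in m; the calibration is good to about 2 mm. A picture is of the moment at which its call begins: read the wrist's pose just before it. camera_info takes no time and is no camera call.
A pose or a line that the arm cannot do raises arm.MotionError and nothing moves.
- ticket.finish_job(): hands the job in, once; it reports no verdict.
Readings, each from a call of its own:
- arm.read_time(): time.
- arm.read_joint_positions(): joint angles.
- arm.read_dq(): joint speeds.
- arm.read_effort(): joint torques, N m.
- arm.read_tool_pos(): TCP position.
- arm.read_eef_rot(): TCP orientation.
- arm.read_ft_force(): force on the tool from outside, world axes, zero at the start.
- arm.read_wrist_torque(): the same for the moment, N m.
- arm.read_opening(): opening from 0.0 (shut) to 1.0 (fully open).
Only numpy, scipy, OpenCV 4.12 (cv2) and the standard library are available. Lean on these libraries where they do the work, as an engineer would, in place of code of your own. Each camera call takes 0.05 s, during which the arm holds its last target.

## Task

Lift the straw brush with the yellow grip out of its white stand and lower it, bristles first, into the open teal sippy cup on the turntable, so that it is left leaning on the side of the rim opposite the cup's handle and the handle stays free to take. Lower it all the way to the bottom rather than dropping it in, and leave all three cups standing where they are.

Things in the scene. Friction and masses are not known exactly. Their poses are not given: they have to be found in the camera images.
- brush_grip (a point): Centre of the straw brush's yellow grip (grasp here; 18 mm diameter, 65 mm long), on the axis 147 mm above the bristle end. Brush 185 mm long, 50 g; z axis runs from bristles to grip. It starts loose and upright, bristles down, in a fixed white stand: foot 90 mm square, block 46 mm square, block top 76 mm above the table, hole 64 mm deep. Lift it straight up at least 70 mm to clear.
- brush_tip (a point): Bristle end of the same brush, on its axis, 147 mm from brush_grip; same axes. The round bristle head (black, white rings, 14 mm diameter) covers the lowest 60 mm; then a bare steel rod, 5 mm diameter, runs up to the grip, which begins 110 mm from this end.
- cup_teal: Open teal cup, the one to use. Origin: centre of underside; z up. 95 mm high, outside diameter 70 mm at rim, 64 mm at foot, wall 4 mm, inner floor 5 mm above origin. Loop handle along its own -x, out to 62 mm from the axis; the rim side opposite is +x. 150 g, loose on a white turntable (270 mm diameter, does not turn, top 28 mm above table). The three cups stand 135 mm apart in a triangle.
- cup_purple: A purple cup of the same shape and axes on the same turntable; to be left alone.
- cup_red: A red cup of the same shape and axes on the same turntable; to be left alone.

How it is judged:
By the outcome, as a careful person would: the job done as asked, in the order asked, and still so for the second after the job is handed in, with the robot touching nothing.
It also fails if it takes over 35 s, if anything falls off the work surface, if the arm or the gripper's body presses on something with over 40 N, if the wrist force passes 120 N, or if a joint passes its speed limit or range.

## Working session

There is one attempt and no reset: what is moved stays moved. The work goes in short steps, each a Python script; the robot and the scene stay as the last script left them, time stands still between calls to the robot, and variables do not carry over. Pictures are saved under pics/ and viewed, and the job is handed in when it is done.

```bash
ls; mkdir -p pics
python3 - <<'E'
from station import arm, snapshot, camera_info
import cv2
for n in ["scene","side","wrist"]:
    im=snapshot(n); cv2.imwrite(f"pics/a_{n}.png",im)
    print(n,camera_info(n))
print(arm.read_time(),arm.read_tool_pos(),arm.read_eef_rot(),arm.read_opening())
E
```

```text
pics
scene {'fx': 381.46624052716936, 'fy': 381.46624052716936, 'cx': 320.6325728343664, 'cy': 207.41938013114282, 'R': array([[ 0.50349061,  0.86399752,  0.00234136],
       [ 0.46155784, -0.26667793, -0.84607756],
       [-0.73038453,  0.42707279, -0.53305466]]), 't': array([-0.24683637, -0.1635625 ,  1.15154525])}
side {'fx': 477.0251994314789, 'fy': 477.0251994314789, 'cx': 318.2300815183914, 'cy': 199.33366141841358, 'R': array([[ 0.70814367, -0.70578415, -0.02003199],
       [-0.50794427, -0.4895256 , -0.70877169],
       [ 0.49043365,  0.51208732, -0.70515347]]), 't': array([-0.39725961,  0.36103071,  0.75166819])}
wrist {'fx': 332.74911199610597, 'fy': 332.74911199610597, 'cx': 319.4790802956803, 'cy': 195.91881220187764, 'T_tool_cam': array([[-3.95052685e-05, -3.14782588e-01,  9.49163801e-01,
        -6.95091356e-02],
       [ 9.99999997e-01, -6.96067121e-05,  1.85366187e-05,
        -1.34335332e-03],
       [ 6.02331666e-05,  9.49163799e-01,  3.14782590e-01,
        -8.11719035e-02],
       [ 0.00000000e+00,  0.00000000e+00,  0.00000000e+00,
         1.00000000e+00]])}
0.15 [0.21033244 0.61454161 0.30296426] [ 0.11533111  0.69764052 -0.1167806   0.69739424] 0.9984523938253317
```

View pics/a_scene.png

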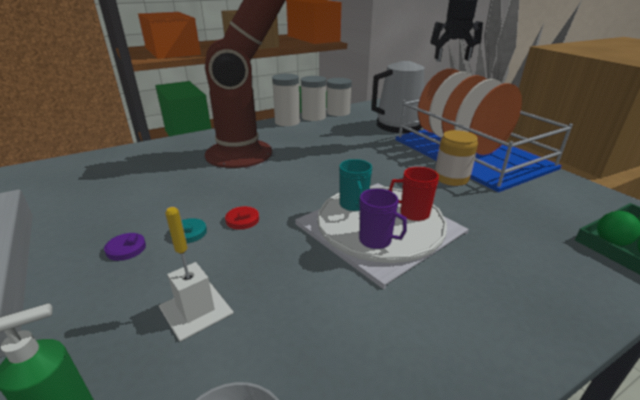

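View pics/a_side.png

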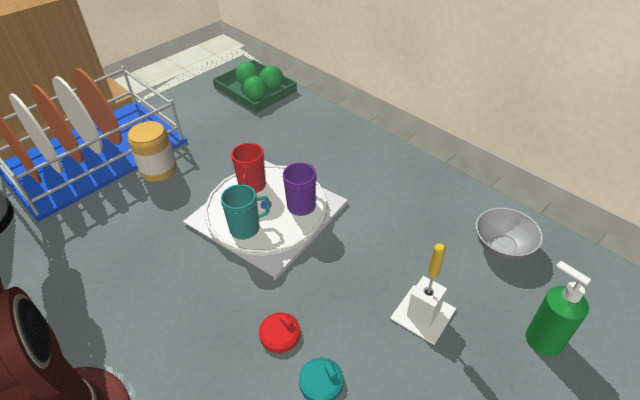

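View pics/a_wrist.png

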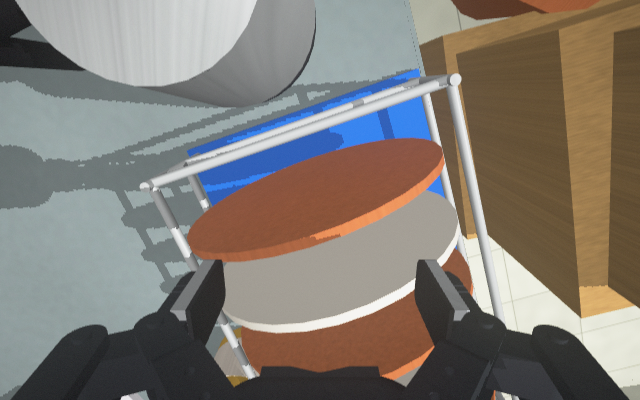

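```bash
cat > h.py <<'E'
import numpy as np, cv2
from station import arm, snapshot, camera_info
def ray(ci,u,v):
    d=np.array([(u-ci["cx"])/ci["fx"],(v-ci["cy"])/ci["fy"],1.]); R=ci["R"]
    return -R.T@ci["t"], R.T@d
def onz(ci,u,v,z):
    o,d=ray(ci,u,v); return o+d*(z-o[2])/d[2]
def tri(pairs):
    A=np.zeros((3,3));b=np.zeros(3)
    rs=[]
    for ci,u,v in pairs:
        o,d=ray(ci,u,v); d=d/np.linalg.norm(d); P=np.eye(3)-np.outer(d,d); A+=P;b+=P@o; rs.append((o,P))
    X=np.linalg.solve(A,b); return X,[np.linalg.norm(P@(X-o)) for o,P in rs]
def proj(ci,X):
    c=ci["R"]@np.asarray(X)+ci["t"]; return np.array([ci["fx"]*c[0]/c[2]+ci["cx"],ci["fy"]*c[1]/c[2]+ci["cy"]])
def wristci(p,q):
    from scipy.spatial.transform import Rotation as Ro
    ci=dict(camera_info("wrist")); T=np.eye(4);T[:3,:3]=Ro.from_quat(q).as_matrix();T[:3,3]=p
    W=np.linalg.inv(T@ci["T_tool_cam"]); ci["R"]=W[:3,:3];ci["t"]=W[:3,3]; return ci
E
python3 - <<'E'
import cv2,numpy as np
a=cv2.imread("pics/a_scene.png");b=cv2.imread("pics/a_side.png")
def c(im,x,y,w,h,s): return cv2.resize(im[y:y+h,x:x+w],None,fx=s,fy=s,interpolation=cv2.INTER_CUBIC)
cv2.imwrite("pics/b1.png",np.hstack([c(a,310,140,130,120,3),c(b,190,130,130,120,3)]))
cv2.imwrite("pics/b2.png",np.hstack([c(a,150,195,90,145,4),c(b,380,230,90,145,4)]))
for n,im in(("scene",a),("side",b)):
    h=cv2.cvtColor(im,cv2.COLOR_BGR2HSV)
    for nm,lo,hi in(("yel",(18,150,100),(32,255,255)),("teal",(80,120,40),(100,255,255)),("pur",(125,80,30),(150,255,255))):
        m=cv2.inRange(h,lo,hi);k,l,s,ce=cv2.connectedComponentsWithStats(m)
        print(n,nm,[(s[i].tolist(),ce[i].round(1).tolist()) for i in range(1,k) if s[i,4]>60])
E
```

```text
scene yel [([444, 130, 34, 24, 500], [461.3, 139.7]), ([166, 207, 21, 46, 507], [176.1, 229.0])]
scene teal [([340, 159, 32, 51, 1267], [353.5, 181.4]), ([182, 218, 24, 25, 445], [193.7, 228.8])]
scene pur [([360, 189, 47, 59, 2033], [378.5, 217.4]), ([104, 233, 42, 28, 891], [124.5, 246.2])]
side yel [([429, 244, 16, 33, 317], [436.2, 259.5])]
side teal [([221, 185, 48, 54, 1065], [241.0, 207.9]), ([299, 358, 44, 42, 1545], [320.7, 379.4])]
side pur [([283, 162, 33, 53, 1459], [299.7, 187.5])]
```

View pics/b1.png

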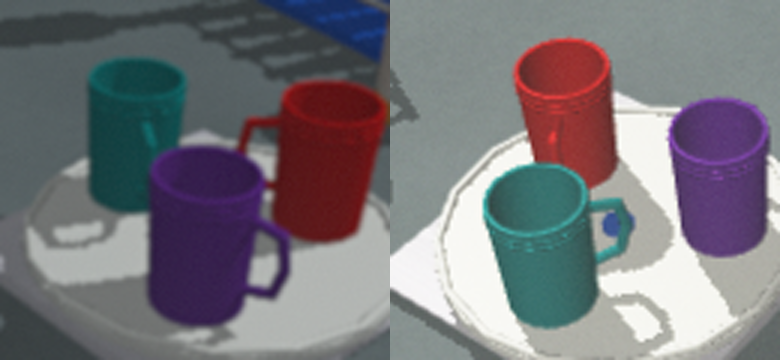

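View pics/b2.png

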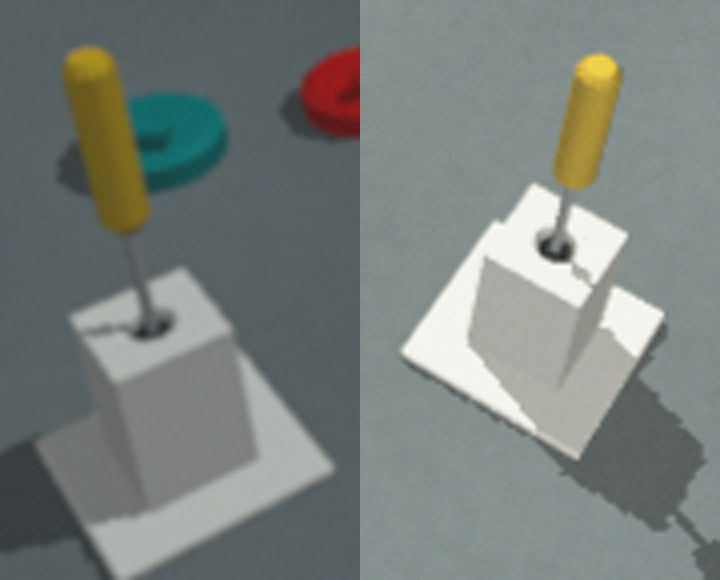

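Run:
```python
from h import *
S=camera_info("scene");D=camera_info("side")
np.set_printoptions(precision=4,suppress=True)
for n,a,b in (("griptop",(172.5,210),(439.3,246.3)),("gripbot",(181.2,252),(433.5,276.5)),("gripc",(176.1,230),(436.2,260.5)),("hole",(188,275.8),(428.7,291.5)),("tealrim",(355.7,166.7),(239,195.7)),("handle",(361,187),(269.5,205))):
    print(n,*tri([(S,*a),(D,*b)]))
print(onz(S,355.7,166.7,.123),onz(D,239,195.7,.123), onz(S,188,275.8,.076),onz(D,428.7,291.5,.076))
# other rims
print("purple",onz(S,310+207/3,140+178/3,.123),onz(D,190+(718-390)/3,130+132/3,.123))
print("red",onz(S,310+332/3,140+107/3,.123),onz(D,190+(562-390)/3,130+70/3,.123))
```

```text
griptop [ 0.5598 -0.2755  0.1947] [np.float64(0.0001295314313228345), np.float64(0.00012953143132278137)]
gripbot [ 0.558  -0.2783  0.1206] [np.float64(0.0011167016907202656), np.float64(0.0011167016907202528)]
gripc [ 0.5586 -0.2769  0.1609] [np.float64(1.373817474919937e-05), np.float64(1.3738174749221957e-05)]
hole [ 0.5586 -0.2766  0.074 ] [np.float64(0.000708576917577074), np.float64(0.0007085769175770984)]
tealrim [0.4514 0.1083 0.1206] [np.float64(0.000504229855665929), np.float64(0.0005042298556660091)]
handle [0.4979 0.0816 0.0928] [np.float64(0.010298721355891093), np.float64(0.01029872135589115)]
[0.4558 0.1046 0.123 ] [0.4503 0.1068 0.123 ] [ 0.5608 -0.2761  0.076 ] [ 0.5572 -0.2779  0.076 ]
purple [0.5861 0.0653 0.123 ] [0.5768 0.0675 0.123 ]
red [0.5543 0.1943 0.123 ] [0.5447 0.1978 0.123 ]
```

```bash
cat >> h.py <<'E'
from scipy.spatial.transform import Rotation as Ro
def tool(gp, yaw, tilt, sgn=1):
    """gp grasp point; brush-like axis tilted by tilt toward yaw (up end); returns TCP pos, quat. jaws horizontal perpendicular."""
    u=np.array([np.cos(yaw),np.sin(yaw),0]); 
    x=-(u*np.sin(tilt)+np.array([0,0,np.cos(tilt)])); y=sgn*np.array([-u[1],u[0],0]); z=np.cross(x,y)
    return np.asarray(gp)-0.054*x, Ro.from_matrix(np.stack([x,y,z],1)).as_quat()
E
python3 - <<'E'
from h import *
np.set_printoptions(precision=3,suppress=True)
print(Ro.from_quat(arm.read_eef_rot()).as_matrix())
g=np.array([.559,-.277,.159])
c=np.array([.4515,.107,.028]); yaw=np.radians(150); u=np.array([np.cos(yaw),np.sin(yaw),0])
for phi in (0,10,20,28):
  for sg in(1,-1):
    th=28
    gp=c+u*.049+np.array([0,0,.14]); p,q=tool(gp,yaw,np.radians(th-phi),sg); j1=arm.ik(p,q)
    gp2=c+u*.04+np.array([0,0,.25]); p,q=tool(gp2,yaw,np.radians(18-phi),sg); j2=arm.ik(p,q)
    print(phi,sg,j1,j2)
    for w in range(0,360,45):
        p,q=tool(g,np.radians(w),-np.radians(phi),sg); j=arm.ik(p,q)
        p,q=tool(g+[0,0,.12],np.radians(w),-np.radians(phi),sg); jj=arm.ik(p,q)
        if j is not None and jj is not None and phi in(0,20): print("   pick",w,j)
for yw in range(0,360,30):
    p,q=tool([.47,.10,.28],np.radians(yw),0); print(yw,arm.ik(p,q))
E
```

```text
[[-0.001  0.324  0.946]
 [-0.002  0.946 -0.324]
 [-1.    -0.002 -0.   ]]
0 1 [-0.359  0.412 -0.403  2.347  1.257  0.655  2.345] [-1.395  0.33   1.151  2.127 -0.118  0.659 -2.308]
   pick 0 [ 0.331  0.671  0.159  1.614 -0.13   0.867  2.11 ]
   pick 45 [ 0.433  0.667 -0.014  1.61   0.011  0.865  2.771]
   pick 90 [-0.141  0.94   1.132  1.629 -0.91   1.184 -1.932]
   pick 135 [-0.141  0.94   1.132  1.629 -0.91   1.184 -1.147]
   pick 180 [-0.065  0.839  0.915  1.627 -0.743  1.058 -0.497]
   pick 225 [-0.027  0.805  0.826  1.626 -0.673  1.017  0.229]
   pick 270 [ 0.058  0.749  0.648  1.623 -0.529  0.951  0.891]
   pick 315 [ 0.197  0.695  0.389  1.618 -0.317  0.891  1.491]
0 -1 [-1.098  0.448  0.612  2.368  0.836  0.24  -0.318] [-0.789  0.187  0.316  2.114  0.322  0.704  0.333]
   pick 0 [-0.065  0.839  0.915  1.627 -0.743  1.058 -0.497]
   pick 45 [-0.027  0.805  0.826  1.626 -0.673  1.017  0.229]
   pick 90 [ 0.058  0.749  0.648  1.623 -0.529  0.951  0.891]
   pick 135 [ 0.197  0.695  0.389  1.618 -0.317  0.891  1.491]
   pick 180 [ 0.331  0.671  0.159  1.614 -0.13   0.867  2.11 ]
   
[... 1771 characters left out ...]
55  0.313  0.12   1.887 -0.179  1.077  0.904]
0 [-0.319  0.32   0.086  1.854 -0.033  0.969  1.352]
30 [-0.232  0.32  -0.031  1.851  0.012  0.97   1.826]
60 [-0.12   0.325 -0.182  1.848  0.07   0.974  2.286]
90 [-0.009  0.336 -0.332  1.845  0.13   0.982  2.745]
120 [-0.993  0.521  1.138  1.871 -0.532  1.097 -2.267]
150 [-0.993  0.521  1.138  1.871 -0.532  1.097 -1.743]
180 [-0.826  0.406  0.814  1.868 -0.345  1.015 -1.437]
210 [-0.731  0.373  0.664  1.865 -0.271  0.995 -0.998]
240 [-0.653  0.354  0.549  1.863 -0.219  0.984 -0.534]
270 [-0.572  0.34   0.432  1.861 -0.169  0.977 -0.066]
300 [-0.487  0.329  0.314  1.859 -0.121  0.972  0.403]
330 [-0.4    0.323  0.195  1.856 -0.075  0.969  0.875]
```

Run:
```python
from h import *
np.set_printoptions(precision=4,suppress=True)
p,q=tool([.46,.10,.30],np.radians(330),0)
t=arm.read_time(); arm.movep(p,q); print(arm.read_time()-t)
p=arm.read_tool_pos();q=arm.read_eef_rot(); im=snapshot("wrist"); cv2.imwrite("pics/w1.png",im)
np.savez("w1.npz",p=p,q=q); print(p,q,arm.read_time())
```

```text
2.0667
[0.46   0.1013 0.3538] [ 0.1823  0.6834 -0.182   0.6831] 2.2667
```

View pics/w1.png

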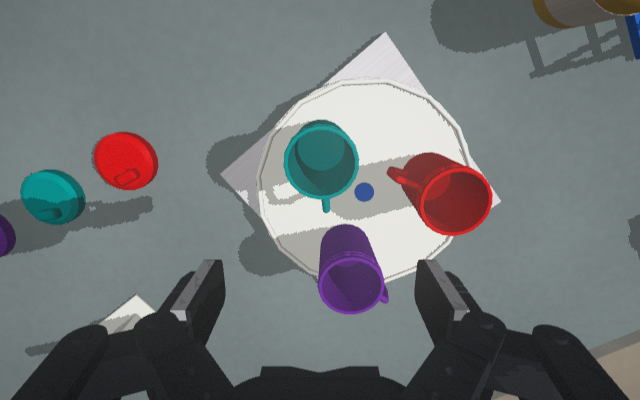

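Run:
```python
from h import *
np.set_printoptions(precision=4,suppress=True)
f=np.load("w1.npz");ci=wristci(f["p"],f["q"]);im=cv2.imread("pics/w1.png")
h=cv2.cvtColor(im,cv2.COLOR_BGR2HSV);m=cv2.inRange(h,(80,90,40),(100,255,255));m[:,:250]=0;m[260:]=0;m[:,380:]=0
o=cv2.morphologyEx(m,cv2.MORPH_OPEN,np.ones((15,15),np.uint8))
c=max(cv2.findContours(o,0,1)[0],key=cv2.contourArea);e=cv2.fitEllipse(cv2.convexHull(c));print(e)
X=onz(ci,*e[0],.123);print("rim",X)
hd=m.copy();hd[cv2.dilate(o,np.ones((5,5)))>0]=0
ys,xs=np.nonzero(hd);k=ys>190;ys=ys[k];xs=xs[k];print(len(xs),xs.mean(),ys.mean(),xs.min(),xs.max(),ys.max())
tip=(xs[ys>ys.max()-6].mean(),ys.max())
for z in(.06,.08,.1,.115):
    H=onz(ci,*tip,z);d=H-X;print(z,H,np.hypot(*d[:2]),np.degrees(np.arctan2(d[1],d[0])))
S=camera_info("scene");D=camera_info("side")
for dd in(-30,-40,-20,-50):
  for z in (.06,.08,.1):
    P=X+.062*np.array([np.cos(np.radians(dd)),np.sin(np.radians(dd)),0]);P[2]=z; print(dd,z,proj(S,P),proj(D,P),proj(ci,P))
v=cv2.drawContours(im.copy(),[c],-1,(0,0,255),1);cv2.ellipse(v,e,(0,255,255),1)
cv2.imwrite("pics/w1b.png",cv2.resize(v[90:240,250:400],None,fx=4,fy=4))
```

```text
((320.75244140625, 160.14694213867188), (74.69408416748047, 77.92794799804688), 177.1330108642578)
rim [0.4461 0.1092 0.123 ]
82 325.7439024390244 205.84146341463415 322 329 212
0.06 [0.5146 0.0773 0.06  ] 0.07554798193064581 -24.968828039265915
0.08 [0.5077 0.0808 0.08  ] 0.06782672231453575 -24.770167899658713
0.1 [0.5008 0.0843 0.1   ] 0.060106487599205734 -24.520471225095083
0.115 [0.4956 0.0869 0.115 ] 0.05431724704818855 -24.28662146272469
-30 0.06 [355.7305 205.234 ] [270.3819 211.9828] [320.3416 201.2808]
-30 0.08 [356.2349 196.8995] [269.4986 205.2675] [320.392  207.2775]
-30 0.1 [356.7533 188.3331] [268.5896 198.3563] [320.4479 213.9308]
-40 0.06 [350.4882 204.9941] [270.913  215.6964] [311.0283 200.4905]
-40 0.08 [350.9202 196.6643] [270.0306 208.9827] [310.595  206.4513]
-40 0.1 [351.3643 188.103 ] [269.1222 202.0715] [310.1143 213.0652]
-20 0.06 [360.8975 204.9927] [268.9767 208.5032] [329.6597 200.5318]
-20 0.08 [361.4721 196.6639] [268.0799 201.7876] [330.1941 206.4944]
-20 0.1 [362.0627 188.1037] [267.1571 194.8774] [330.787  213.1102]
-50 0.06 [345.361  204.2831] [270.534  219.5375] [301.9607 198.178 ]
-50 0.08 [345.7218 195.9682] [269.6391 212.8267] [301.0543 204.0329]
-50 0.1 [346.0925 187.4231] [268.7176 205.9168] [300.0483 210.531 ]
```

View pics/w1b.png

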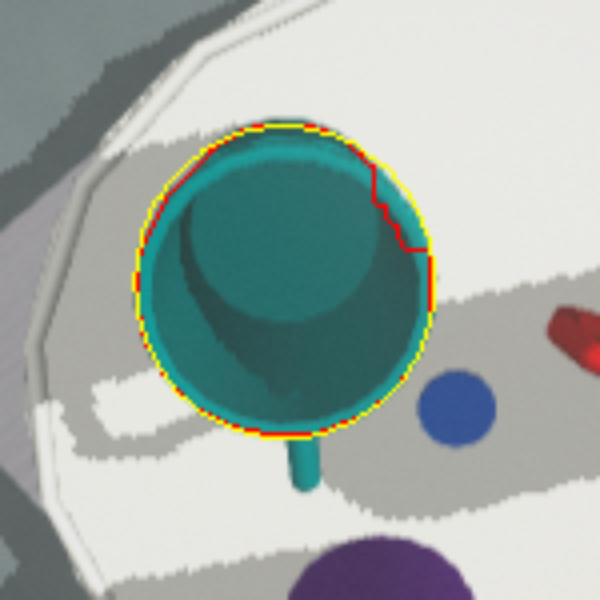

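Run:
```python
from h import *
np.set_printoptions(precision=4,suppress=True)
f=np.load("w1.npz");ci=wristci(f["p"],f["q"])
X=onz(ci,321.2,162.2,.123);print(X)
d=onz(ci,325.7,212,.1)-X;print(np.degrees(np.arctan2(d[1],d[0])),np.hypot(*d[:2]))
# floor centre: crop (284,240)->?
print(onz(ci,250+284/4,90+240/4,.033))
print("purple",onz(ci,352,286,.123),"red",onz(ci,454.5,200,.123))
S=camera_info("scene");D=camera_info("side")
C=np.array([.4495,.1075,.123]);print(proj(S,C),proj(D,C),proj(ci,C))
```

```text
[0.4479 0.1086 0.123 ]
-25.02778157417268 0.058130746796637836
[0.4527 0.1062 0.033 ]
purple [0.5784 0.0711 0.123 ] red [0.5433 0.2007 0.123 ]
[355.1202 165.2522] [238.449  195.7357] [320.9984 164.2265]
```

```bash
cat >> h.py <<'E'
PHI=np.radians(20); G=np.array([.5588,-.2770,.159]); C=np.array([.4505,.107,.028]); YAW=np.radians(155); W=np.radians(150)
U=np.array([np.cos(YAW),np.sin(YAW),0]); EZ=np.array([0,0,1.])
def place(tipx,tipz,th,L=.147):
    """tip (axis end) at cup coords; th rad"""
    gp=C+U*(tipx+L*np.sin(th))+EZ*(tipz+L*np.cos(th)); return tool(gp,YAW,th-PHI,-1)
E
python3 - <<'E'
from h import *
np.set_printoptions(precision=3,suppress=True)
p,q=tool(G,W,-PHI,-1); x=Ro.from_quat(q).as_matrix()[:,0]; print(x)
a=p-x*.10
print(arm.ik(a,q),arm.ik(p,q))
arm.movep(a,q); print(arm.read_time())
arm.line_to(p,velocity=.12); print(arm.read_time(),arm.read_tool_pos()-p)
cv2.imwrite("pics/p0s.png",snapshot("side"));cv2.imwrite("pics/p0w.png",snapshot("wrist"))
E
```

```text
[-0.296  0.171 -0.94 ]
[ 0.304  0.831  0.328  1.064 -0.224  1.631  1.646] [ 0.285  0.848  0.312  1.307 -0.232  1.374  1.671]
3.8083
4.7917 [ 0.001 -0.     0.001]
```

View pics/p0s.png

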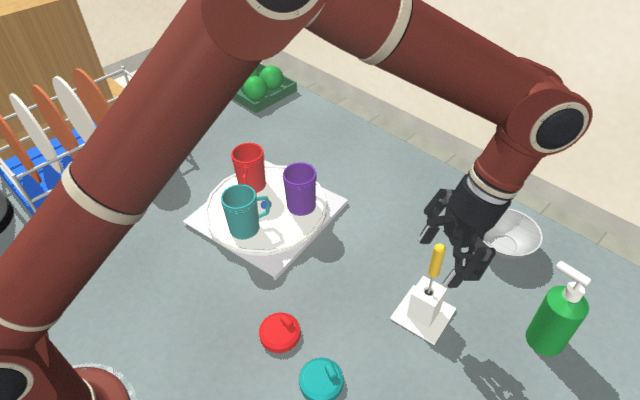

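View pics/p0w.png

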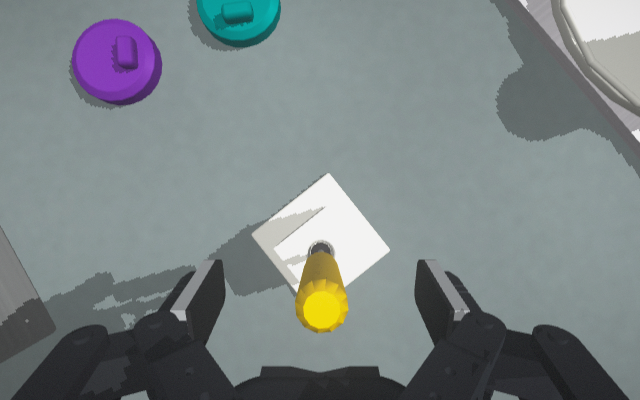

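Run:
```python
from h import *
np.set_printoptions(precision=3,suppress=True)
f0=arm.read_ft_force()
arm.move_gripper(0.0,effort=45); print(arm.read_opening(),arm.read_time(),f0,arm.read_ft_force())
p=np.array(arm.read_tool_pos()); arm.line_to(p+[0,0,.165],velocity=.12)
print(arm.read_opening(),arm.read_time(),arm.read_ft_force())
cv2.imwrite("pics/l0.png",snapshot("side"));cv2.imwrite("pics/l1.png",snapshot("scene"))
pw=arm.read_tool_pos();qw=arm.read_eef_rot();cv2.imwrite("pics/l2.png",snapshot("wrist"));np.savez("l2.npz",p=pw,q=qw);print(pw)
a=cv2.imread("pics/l0.png")[130:330,340:640];b=cv2.imread("pics/l1.png")[130:330,60:360]
cv2.imwrite("pics/l01.png",cv2.resize(np.hstack([a,b]),(800,267)))
```

```text
0.2000128854018865 5.525 [ 0.514  0.346 -0.026] [ 0.343 -0.334  0.561]
0.20077122196209865 7.05 [-0.355 -0.174 -1.116]
[ 0.575 -0.286  0.374]
```

View pics/l0.png

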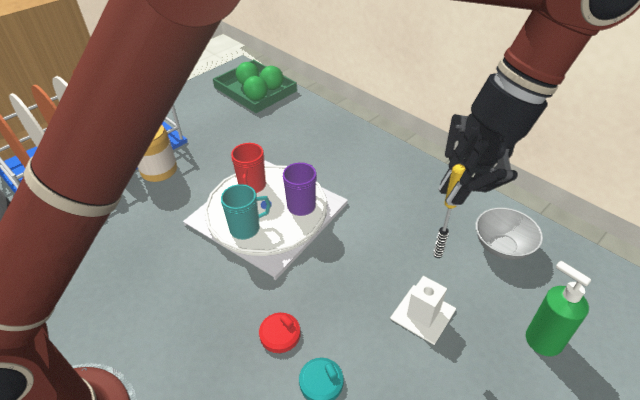

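View pics/l1.png

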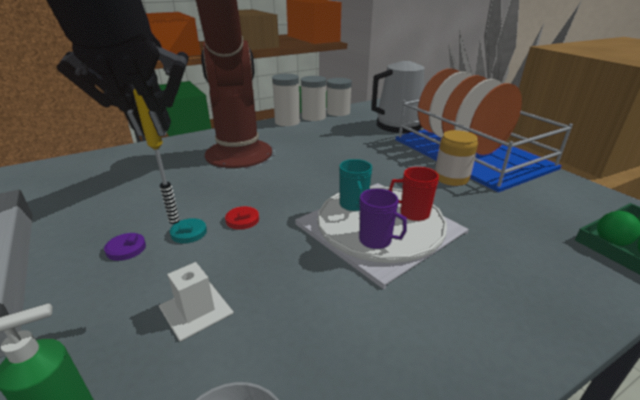

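View pics/l2.png

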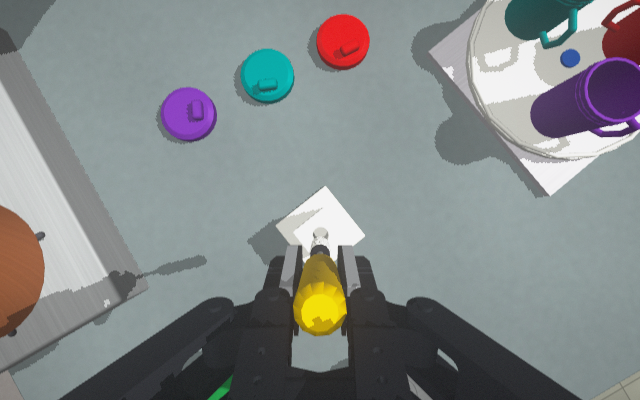

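Run:
```python
from h import *
np.set_printoptions(precision=4,suppress=True)
a=cv2.imread("pics/l0.png")[150:270,410:480];b=cv2.imread("pics/l1.png")[75:235,120:200]
cv2.imwrite("pics/l01.png",np.hstack([cv2.resize(a,(350,600),interpolation=2),cv2.resize(b,(300,600),interpolation=2)]))
S=camera_info("scene");D=camera_info("side")
f=np.load("l2.npz");x=Ro.from_quat(f["q"]).as_matrix()[:,0];g=f["p"]+.054*x;t=g-[0,0,.147]
print("exp grip,tip",g,t,proj(S,t),proj(D,t),proj(S,g),proj(D,g))
```

```text
exp grip,tip [ 0.5587 -0.2768  0.3233] [ 0.5587 -0.2768  0.1763] [173.9789 221.0141] [437.6766 254.4303] [148.8956 118.6107] [454.4108 187.3675]
```

View pics/l01.png

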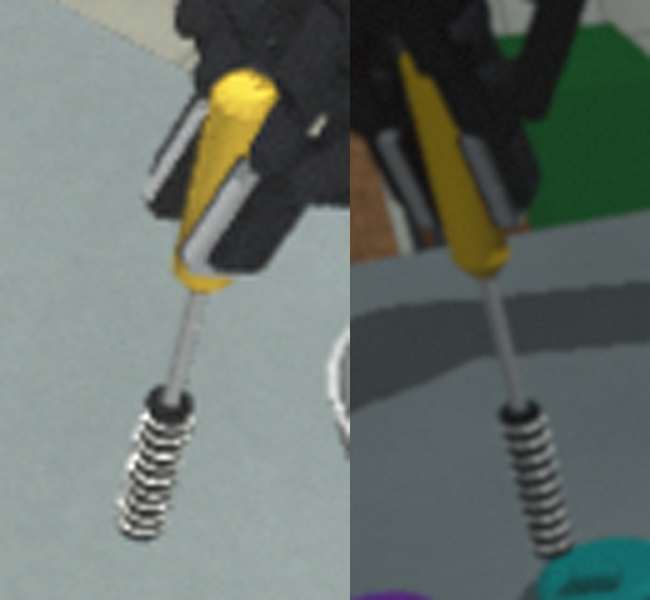

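Run:
```python
from h import *
np.set_printoptions(precision=3,suppress=True)
th=np.radians(18)
p0,q=place(-.014+.125*np.tan(th),.130,th)
p1,_=place(-.014,.005,th)
print(p0,arm.ik(p0,q))
arm.movep(p0,q); print(arm.read_time(),arm.read_tool_pos()-p0,arm.read_opening(),arm.read_ft_force())
cv2.imwrite("pics/q0.png",snapshot("side"));cv2.imwrite("pics/q1.png",snapshot("scene"))
pw=arm.read_tool_pos();qw=arm.read_eef_rot();cv2.imwrite("pics/q2.png",snapshot("wrist"));np.savez("q2.npz",p=pw,q=qw)
a=cv2.imread("pics/q0.png")[90:250,160:330];b=cv2.imread("pics/q1.png")[60:260,280:440]
cv2.imwrite("pics/q01.png",np.hstack([cv2.resize(a,(425,400),interpolation=2),cv2.resize(b,(320,400),interpolation=2)]))
```

```text
[0.387 0.137 0.352] [-0.556  0.199  0.216  1.977 -0.08   0.996  0.835]
8.85 [ 0.001 -0.001  0.   ] 0.19586096441427675 [-0.331  0.122 -0.014]
```

View pics/q01.png

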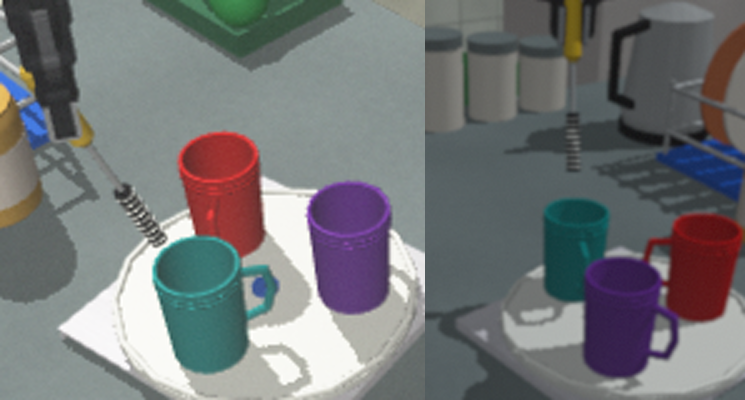

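View pics/q2.png

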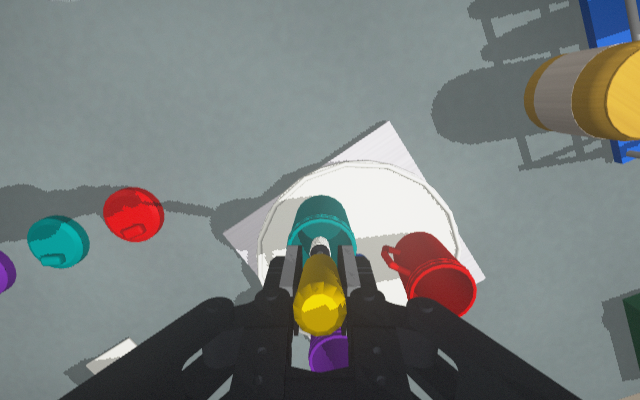

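Run:
```python
from h import *
np.set_printoptions(precision=4,suppress=True)
S=camera_info("scene");D=camera_info("side")
X=tri([(S,354,145),(D,224,186.5)]);print(X, C+U*.0266+EZ*.13)
print([(X[0]-C)@U,(X[0]-C)@np.array([-U[1],U[0],0])])
T=tri([(S,355.7,166.7),(D,239,195.7)]);print(T)
for nm,s in (("head top",(352.5+0.5,117.5)),):pass
print(tri([(S,280+148/2,60+115/2),(D,160+122/2.5,90+190/2.5)]), C+U*(.0266+.06*np.sin(np.radians(18)))+EZ*(.13+.06*np.cos(np.radians(18))))
```

```text
(array([0.4276, 0.1169, 0.1579]), [np.float64(0.0009220168399603877), np.float64(0.0009220168399603425)]) [0.4264 0.1182 0.158 ]
[np.float64(0.024950921664468897), np.float64(0.0007300066042797253)]
(array([0.4514, 0.1083, 0.1206]), [np.float64(0.000504229855665929), np.float64(0.0005042298556660091)])
(array([0.4115, 0.1258, 0.2125]), [np.float64(0.000510098256234994), np.float64(0.0005100982562349024)]) [0.4096 0.1261 0.2151]
```

Run:
```python
from h import *
np.set_printoptions(precision=2,suppress=True)
th=np.radians(18); f0=np.array(arm.read_ft_force())
p,q=place(-.014+.045*np.tan(th),.05,th); arm.line_to(p,velocity=.08); print(np.array(arm.read_ft_force())-f0)
p,q=place(-.014+.007*np.tan(th),.012,th); arm.line_to(p,velocity=.05); print(np.array(arm.read_ft_force())-f0,arm.read_time())
for k in range(12):
    z=.011-.001*k
    p,q=place(-.014,z,th); arm.line_to(p,velocity=.02)
    f=np.mean([arm.read_ft_force() for _ in range(4)],0)-f0; print(round(z,4),f,np.round(np.array(arm.read_tool_pos())-p,4),round(arm.read_time(),2))
    if np.linalg.norm(f)>2.: break
cv2.imwrite("pics/r0.png",snapshot("side"));cv2.imwrite("pics/r1.png",snapshot("scene"))
a=cv2.imread("pics/r0.png")[90:250,160:330];b=cv2.imread("pics/r1.png")[60:260,280:440]
cv2.imwrite("pics/r01.png",np.hstack([cv2.resize(a,(425,400),interpolation=2),cv2.resize(b,(320,400),interpolation=2)]))
```

```text
[-0.25 -0.59  0.36]
[-0.35 -1.3   0.37] 11.15
0.011 [-1.56 -0.42  1.19] [ 0. -0.  0.] 11.43
```

View pics/r01.png

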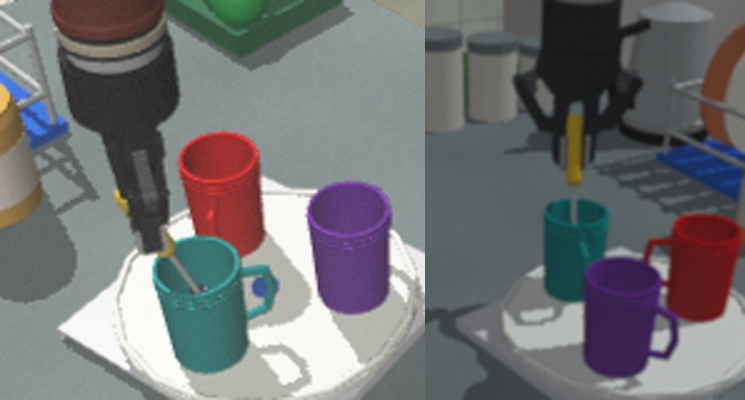

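Run:
```python
from h import *
np.set_printoptions(precision=2,suppress=True)
th=np.radians(18)
def F():
    v=[]
    for _ in range(5): v.append(arm.read_ft_force()); arm.pause(.03)
    return np.mean(v,0),np.std(v,0)
f0=F(); print(f0)
for k in range(1,10):
    z=.011-.001*k
    p,q=place(-.014,z,th); arm.line_to(p,velocity=.02)
    f=F(); print(round(z,4),f,round(arm.read_time(),2))
    if f[0][2]>2.5: break
```

```text
(array([ 0.07,  0.17, -0.59]), array([0.75, 0.38, 0.63]))
0.01 (array([-0.17, -0.19, -0.69]), array([0.45, 0.55, 0.73])) 12.11
0.009 (array([ 0.12, -0.01, -0.57]), array([0.26, 0.28, 0.21])) 12.53
0.008 (array([-0.12, -0.12, -0.53]), array([0.42, 0.4 , 0.44])) 12.94
0.007 (array([-0.01, -0.03, -0.62]), array([0.36, 0.62, 0.6 ])) 13.36
0.006 (array([-1.33, -0.07,  4.93]), array([0.45, 0.4 , 0.29])) 13.78
```

Run:
```python
from h import *
np.set_printoptions(precision=2,suppress=True)
def F():
    v=[]
    for _ in range(5): v.append(arm.read_ft_force()); arm.pause(.02)
    return np.mean(v,0)
p,q=place(-.014,.0072,np.radians(18)); arm.line_to(p,velocity=.02); print(F())
for d in (21,23.5):
    p,q=place(-.014,.0078,np.radians(d)); arm.line_to(p,velocity=.03,ori=q); f=F();print(d,f,f@U,arm.read_time())
cv2.imwrite("pics/s0.png",snapshot("side"));cv2.imwrite("pics/s1.png",snapshot("scene"))
a=cv2.imread("pics/s0.png")[160:240,200:290];b=cv2.imread("pics/s1.png")[130:220,320:400]
cv2.imwrite("pics/s01.png",np.hstack([cv2.resize(a,(450,400),interpolation=2),cv2.resize(b,(350,400),interpolation=2)]))
```

```text
[ 0.12 -0.21 -0.69]
21 [ 0.32 -0.32 -0.06] -0.42374592141919254 14.6833
23.5 [ 0.07 -0.32 -0.74] -0.19411828613337895 15.2083
```

View pics/s01.png

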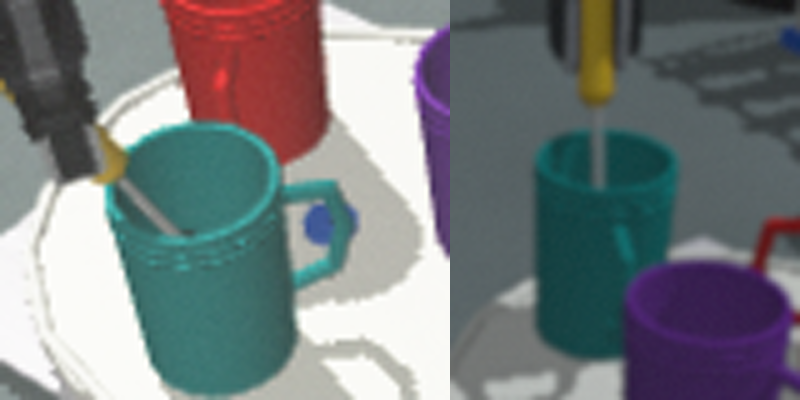

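Run:
```python
from h import *
np.set_printoptions(precision=2,suppress=True)
def F():
    v=[]
    for _ in range(8): v.append(arm.read_ft_force()); arm.pause(.02)
    return np.mean(v,0)
for d in (24.5,25.2,25.9):
    p,q=place(-.014,.0078,np.radians(d)); arm.line_to(p,velocity=.03,ori=q); f=F();print(d,f,f@U,arm.read_time())
    if f@U<-1: break
# settle onto the floor
for z in (.0072,.0066,.006):
    p,q=place(-.014,z,np.radians(d)); arm.line_to(p,velocity=.02,ori=q); f=F();print(z,f,f@U,arm.read_time())
    if f[2]>0.7: break
cv2.imwrite("pics/t0.png",snapshot("side"));cv2.imwrite("pics/t1.png",snapshot("scene"))
a=cv2.imread("pics/t0.png")[160:240,200:290];b=cv2.imread("pics/t1.png")[130:220,320:400]
cv2.imwrite("pics/t01.png",np.hstack([cv2.resize(a,(450,400),interpolation=2),cv2.resize(b,(350,400),interpolation=2)]))
```

```text
24.5 [ 0.01 -0.12 -0.68] -0.060544564309378227 15.7083
25.2 [-0.03  0.1  -0.48] 0.06767098412060774 16.0917
25.9 [-0.42  0.11 -0.49] 0.42673942825927 16.475
0.0072 [-1.11  0.39  2.3 ] 1.1766293862815609 16.8583
```

View pics/t01.png

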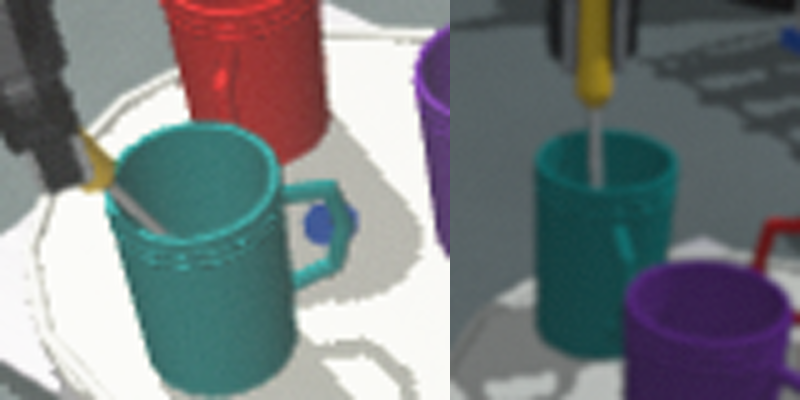

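Run:
```python
from h import *
p,q=place(-.014,.0076,np.radians(25.9)); arm.line_to(p,velocity=.02,ori=q)
arm.move_gripper(0.6); print(arm.read_time(),arm.read_opening(),arm.read_ft_force())
cv2.imwrite("pics/v0.png",snapshot("side"));cv2.imwrite("pics/v1.png",snapshot("scene"));cv2.imwrite("pics/v2.png",snapshot("wrist"))
a=cv2.imread("pics/v0.png")[120:240,180:300];b=cv2.imread("pics/v1.png")[90:210,300:420]
cv2.imwrite("pics/v01.png",np.hstack([cv2.resize(a,(400,400),interpolation=2),cv2.resize(b,(400,400),interpolation=2)]))
```

```text
17.6333 0.6022056147567719 [-0.11271472  0.16461535 -0.62217306]
```

View pics/v01.png

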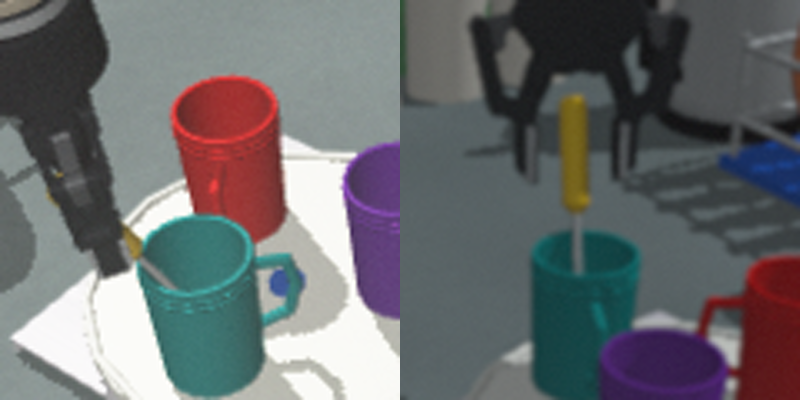

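View pics/v2.png

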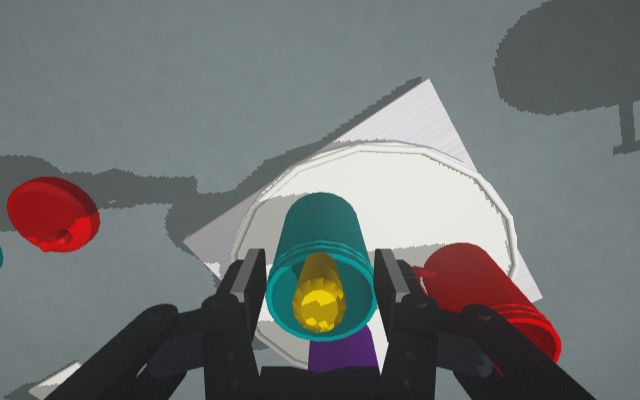

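Run:
```python
from h import *
q=arm.read_eef_rot();x=Ro.from_quat(q).as_matrix()[:,0]; p=np.array(arm.read_tool_pos())
arm.line_to(p-x*.10,velocity=.12)
q2=arm.read_eef_rot();p2=arm.read_tool_pos();im=snapshot("wrist");cv2.imwrite("pics/x2.png",im)
arm.line_to(p-x*.14,velocity=.12)
cv2.imwrite("pics/x0.png",snapshot("side"));cv2.imwrite("pics/x1.png",snapshot("scene")); print(arm.read_time())
a=cv2.imread("pics/x0.png")[120:240,180:300];b=cv2.imread("pics/x1.png")[90:210,300:420]
cv2.imwrite("pics/x01.png",np.hstack([cv2.resize(a,(400,400),interpolation=2),cv2.resize(b,(400,400),interpolation=2)]))
```

```text
19.4
```

View pics/x01.png

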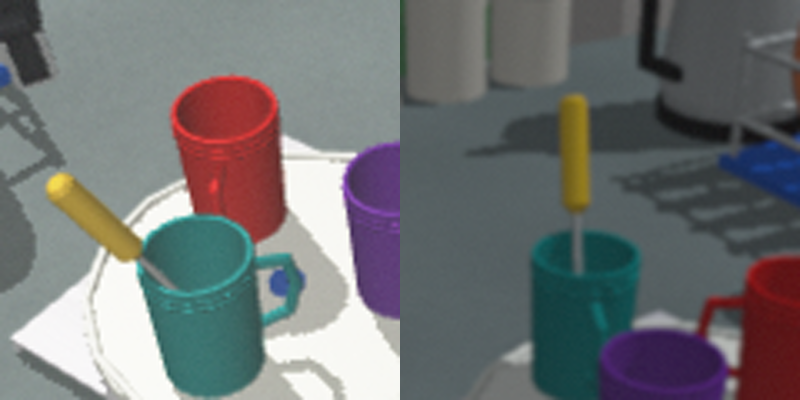

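View pics/x2.png

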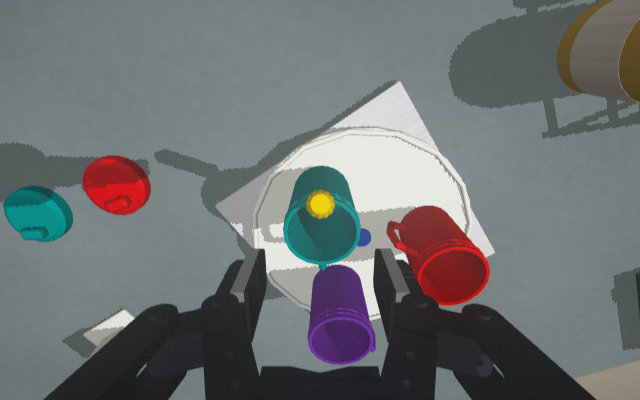

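Run:
```python
from h import *
np.set_printoptions(precision=4,suppress=True)
S=camera_info("scene");D=camera_info("side")
T=tri([(S,352,120),(D,198.2,176)]);B=tri([(S,353,151.5),(D,180+130/3.333,120+250/3.333)])
d=T[0]-B[0];print(T,B,np.degrees(np.arctan2(d[1],d[0])),np.degrees(np.arctan2(np.hypot(*d[:2]),d[2])))
d=T[0]-C;print(np.degrees(np.arctan2(d[1],d[0])))
arm.pause(1.); s=snapshot("side"); x=cv2.imread("pics/x0.png"); a=cv2.imread("pics/a_side.png")
print("change last 1s",(cv2.absdiff(s,x)[100:260,170:340].max(2)>40).sum())
def cen(im,lo,hi,box):
    m=cv2.inRange(cv2.cvtColor(im,cv2.COLOR_BGR2HSV),lo,hi);m2=np.zeros_like(m);x0,y0,x1,y1=box;m2[y0:y1,x0:x1]=m[y0:y1,x0:x1]
    ys,xs=np.nonzero(m2);return xs.mean(),ys.mean(),len(xs),xs.max(),ys.max()
for nm,lo,hi,bx in(("teal low",(80,90,40),(100,255,255),(215,215,280,245)),("pur",(125,80,30),(150,255,255),(270,150,330,225)),("red",(0,120,60),(8,255,255),(225,140,275,200))):
    print(nm,cen(a,lo,hi,bx),cen(s,lo,hi,bx))
print(arm.read_time())
```

```text
(array([0.3904, 0.1349, 0.1979]), [np.float64(0.00095362594632104), np.float64(0.000953625946321005)]) (array([0.4167, 0.1233, 0.1379]), [np.float64(0.00042975546280887345), np.float64(0.0004297554628088472)]) 156.30880124954274 25.59876481794376
155.1411629690536
change last 1s 1
teal low (np.float64(242.35023771790807), np.float64(225.10459587955626), 631, np.int64(263), np.int64(238)) (np.float64(242.2332268370607), np.float64(225.06549520766774), 626, np.int64(263), np.int64(238))
pur (np.float64(299.7354352296093), np.float64(187.53324194653874), 1459, np.int64(315), np.int64(214)) (np.float64(299.7529169526424), np.float64(187.51544269045985), 1457, np.int64(315), np.int64(214))
red (np.float64(248.98361998361997), np.float64(164.8877968877969), 1221, np.int64(264), np.int64(192)) (np.float64(249.08950366151342), np.float64(164.89015459723353), 1229, np.int64(264), np.int64(192))
20.45
```

```bash
python3 -c "
from station import ticket
print(ticket.finish_job())"
```

```text
the job is handed in; nothing more can be done
None
```

The straw brush is in the teal cup, bristles down, leaning on the side of the rim opposite the handle. I handed the job in at about 20.5 s on the robot clock.

I gripped it by the yellow grip, lifted it 165 mm out of the stand and put it into the cup tilted 18°. I lowered it in 1 mm steps and felt the cup floor at about 5 N. I then tilted it to about 26° against the rim, opened the gripper, and backed away 140 mm.

**Lean:** triangulated from two views, the brush leans toward 155–156° and is tilted 25.6° from vertical. The handle was measured at −25°, so the lean is directly opposite and the handle is free.

**Cups:** comparing the first and last side pictures, all three cups moved by no more than about 0.1 px.

**Settling:** nothing moved in the last second before I handed it in.

**Disagreements:**
- The teal cup's centre came out up to 8 mm different in x between views, so I used an average; the clearances while inserting covered that.
- One force reading suggested floor contact about 4 mm early. It was noise, and averaging several readings cleared it.
- The final grip top measured about 5 mm lower than calculated, which I put down to picking pixels by eye.

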